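# Unclip the hair-elastic holder and hold the vanity lid open

### The arm

A 6-joint arm with a two-finger parallel gripper is mounted at the origin on the work surface. World frame = base frame: x ahead of the robot, y to its left, z up, the work surface at z = 0. Lengths are in mm, angles in rad, forces in N, time in s.
With the tool pointing down it reaches from about 350 to 975 mm from the base axis. Payload 7.1 kg.
Tool frame: the origin (TCP) lies between the finger pads; the fingertips stand 8 mm ahead of it and the grasp point (between the pads) lies 11 mm behind it (ctrl.tips_ahead is the distance from the TCP to the fingertips, in mm); y points along the fingers, z is the direction in which the jaws open and shut, and the axes are right-handed (so a half turn about y gives the same grasp; the last joint's range is limited). The gripper opens to 88 mm and grips with 3 to 60 N. Pads are 20 mm wide; open, the fingers measure 115 mm over their backs; the gripper's body (75 mm by 178 mm) begins 61 mm behind the grasp point.
Start: joints at [1.163, 0.423, 1.63, -0, 1.089, -0.019], TCP at [236.892, 578.349, 230.675] pointing down, gripper open.
Joint ranges: [-3, 3], [-0.9, 2.11], [0.09, 2.58], [-1.31, 4.45], [0.11, 2.69], [-2.54, 2.54]. Speed limits (rad/s): [2.39, 2.39, 3.01, 3.14, 3.14, 3.14].

### API

Orientations are given as a rotation vector (axis times angle).
In Python, from workcell import ctrl gives the robot as it stands.
- The arm moves only by the shell command python3 -m creep 'ROWS'. ROWS is JSON, a list of rows, each an object of numbers: "tx", "ty", "tz": the shift along the world's x, y, z in mm; "rx", "ry", "rz": the turn, a rotation vector about the world's x, y, z in rad; "fingers": the closure in counts, from 0 (fully open) to 255 (shut). A call has 1 to 10 rows; each row is the pose to reach, as a shift and turn from the pose commanded when the call began; what a row does not reach only later rows make up. A row lasts 1/8 s, in which the tool goes at most 62.5 mm and 10.7 degrees, less where a joint would pass 70% of its speed; a pose out of reach is approached as far as the arm can. A call with a gripper value outside its range is refused whole. The fingers move at their own pace and stop on an object; the grip force is fixed at half the most. Time passes only in rows, so rows that repeat a pose let the fingers close. It gives the time, the measured TCP pose, the force and the opening at its end, in the units of the state.
- ctrl.get_obs(): the state, without advancing time (a new reading comes with each control period).
- ctrl.get_image(name): name is "scene" or "top" or "wrist"; returns a dict with "pixels" (480x640x3 uint8, blue, green, red), "intrinsics" (3x3 intrinsics, pixels), "k1" (the pictures are not rectified: a ray, as slopes to the right and down, at radius r is drawn at 1 + k1 r^2 times it, then the intrinsics apply), "rvec" (rotation vector, rad) and "tvec" (3), from world to camera coordinates, as OpenCV has them. Camera axes: x right, y down, z forward; pixel columns grow to the right and rows downward; lengths in mm; the calibration is good to about 2 mm. A picture is of the moment at which its call begins. There is no depth.
- ctrl.close_job(): hands the job in, once; it reports no verdict.
The state is a dict: "t": time; "qpos": joint angles; "qvel": joint speeds; "joint_torque": joint torques, N m; "ee_pos": TCP position; "orientation": TCP orientation; "ft_force": force on the tool from outside, world axes, zero at the start; "moment": the same for the moment, N m; "width": finger opening in mm.
Only numpy, scipy, OpenCV 4.12 (cv2) and the standard library are available. Lean on these libraries where they do the work, as an engineer would, in place of code of your own. Each camera call takes 0.05 s, during which the arm holds its last target.

### The job

The lid of the bamboo organiser's top box no longer stays up by itself and I want to take my retainer case out. Unclip the black hair-elastic holder from the guard rail in front of the lid (its prongs reach over the lid), set it down in the empty right-hand compartment of the lower tray without dropping it, and only then raise the lid by its knob and hold it open at 60 degrees from shut, never past 75, because the hinge is cracked. Finish while still holding the lid there by its knob; do not let it fall, and leave everything else where it is.

Things in the scene. Friction and masses are not known exactly. Their poses are not given: they have to be found in the camera images.
- organiser: Fixed stepped bamboo two-tier organiser, 325 deep (its x, to the back) x 320 wide (its y, to the robot's left) mm. Origin: on the counter, mid-width, below the front face of the lidded top box. Low tray in front (x -195 to -52), split by a divider at y 0. Upper deck: x -60 to 130, top at z 115, with a guard rail at its front; behind it the box, x 0 to 125, walls to z 190, top of the shut lid z 200.
- tray_right (a point): Centre of the floor of the empty right-hand (-y, robot's right) compartment of the lower tray, at organiser x -122, y -77, z 12 mm. The compartment measures 125 (x) x 146 (y) mm inside; walls rise 28 to 33 mm above its floor. The upper deck and rail begin 62 mm behind this point. The left-hand (+y) compartment holds a jar and a deodorant stick.
- rail_mid (a point): Middle of the top edge of the guard rail, at organiser x -52, y 0, z 160 mm: a bamboo slat along the organiser's y, 8 mm thick and 18 mm tall, 300 mm long, with a free gap of 27 mm below it down to the deck. Its top is 35 mm below the knob's centre.
- holder: Loose black hair-elastic holder, about 60 g, 123 mm tall, clipped upright anywhere along the guard rail, its x to the organiser's back, z up. Origin: underside of the clip's bridge, on the slat's top edge. A post 18 (x) x 14 (y) mm rises from z 6 to 92; two 8 mm prongs stick out in +x at z 54 and 82, to x 75, 8 mm over the shut lid. Its legs, 24 mm wide, reach down to z -31.
- holder_post (a point): Grip point on the holder's post, 78 mm above its origin: take it from above across the post's 14 mm (along the holder's y). A rigid front leg and a sprung rear leg straddle the slat; the rear leg's round toe is snapped under it. Pulled straight up (about 6 to 12 N) it lets go within 10 mm; lift 40 mm to clear. Set down, it stands (origin 31 mm over the floor) or tips onto its prongs.
- holder_tip (a point): End of the holder's lower prong, 69 mm in x and 54 mm in z from the holder's origin.
- lid (a joint): Opening angle of the bamboo lid, rad: 0 shut (flat), 1.047 is 60 degrees, stop at 1.5. The lid (125 x 326 x 10 mm, about 0.4 kg) is hinged on its rear edge and falls shut from any angle when let go.
- lid_hinge (a point): Middle of the lid's hinge axis, which runs along the organiser's y; at x 125, z 195 mm in the organiser's frame.
- lid_knob (a point): Turned wooden knob of the lid: cylinder 26 mm across, 18 mm long, on a 12 mm neck, forward of the middle of the lid's front edge; its own x is its axis, towards the hinge. Origin: its centre, 151 mm from the hinge axis, 26 mm before the lid's edge (organiser x -26, z 195 when shut). Pinch it from above across its 26 mm (along the organiser's y); it turns between the fingers as the lid rises.
- retainer_case: Round white plastic retainer case with snap lid, 64 mm across, 25 mm tall, inside the box under the lid. Origin: centre of its underside. Not to be moved.
- jar: Round glass jar with metal lid, 58 mm across, 55 mm tall, in the left-hand compartment of the lower tray. Origin: centre of its underside. Not to be moved.
- deodorant: Deodorant stick, 36 mm across, 81 mm tall, standing in the left-hand compartment. Origin: centre of its underside. Not to be moved.
- cup: Pale blue ceramic cup, 80 mm across, 95 mm tall, on the counter left of the organiser. Origin: centre of its underside. Not to be moved.
- tongue_scraper: Stainless tongue scraper, a U of 6 mm wire, 121 x 66 mm, flat on the counter right of the organiser. Origin: between the ends of its arc, on the counter. Not to be moved.
- soap_bottle: Amber soap bottle, 60 mm across, 150 mm tall, on the counter right of the organiser. Origin: centre of its underside. Not to be moved.
- comb_case: Grey comb case, 150 x 32 x 12 mm, flat on the counter left of the organiser. Origin: centre of its underside. Not to be moved.
There are look-alikes about, which are no part of the job. What is meant by the holder is not green or turquoise, and is the larger of those in its own colour.

How it is judged:
By the outcome, as a careful person would: the job done as asked, in the order asked, and still so for the second after the job is handed in, while the arm keeps its last pose, push and grip.
It also fails if it takes over 56 s, if anything falls off the work surface, if the arm or the gripper's body presses on something with over 40 N, if the wrist force passes 120 N, or if a joint passes its speed limit or range.

## Working session

There is one attempt and no reset: what is moved stays moved. The work goes in short steps, Python scripts to look and compute and a shell command to move; the robot and the scene stay as the last step left them, time stands still between calls to the robot, and variables do not carry over. Pictures are saved under pics/ and viewed, and the job is handed in when it is done.

```bash
ls; mkdir -p pics; python3 - <<'E'
from workcell import ctrl
import cv2,json,numpy as np
print(ctrl.get_obs(), ctrl.tips_ahead)
for n in("scene","top","wrist"):
    d=ctrl.get_image(n); cv2.imwrite(f"pics/{n}0.png",d["pixels"])
    print(n,d["intrinsics"],d["k1"],d["rvec"],d["tvec"])
E
```

```text
pics
{'t': 0.0, 'qpos': array([ 1.16300890e+00,  4.23860150e-01,  1.63068845e+00, -3.56514986e-06,
        1.08859667e+00, -1.89745199e-02]), 'qvel': array([ 1.45081392e-03, -7.23808215e-05, -6.67934785e-04,  1.04265398e-03,
        7.67290697e-04,  7.95699798e-04]), 'joint_torque': array([ 2.05333217e-04, -5.44629157e+01, -2.73672026e+01,  6.43466832e-02,
        2.27674964e-02, -1.02405261e-04]), 'ee_pos': array([236.67675666, 577.86303346, 229.890244  ]), 'orientation': array([-1.5507112 ,  0.30534429, -0.30482992]), 'ft_force': array([-0.56694459, -0.11111551,  0.11893578]), 'moment': array([-0.03374355, -0.02358598,  0.04612632]), 'width': 87.38092578325744} 8.0
scene [[618.26346676   0.         315.11929057]
 [  0.         618.26346676 236.1473546 ]
 [  0.           0.           1.        ]] -0.03825762544451225 [ 0.34259155  2.75545035 -1.28877975] [ 497.88619852   26.73863161 1460.52503769]
top [[553.84836431   0.         329.89391451]
 [  0.         553.84836431 249.76503038]
 [  0.           0.           1.        ]] -0.05403256612135196 [ 2.20997831 -2.18159945  0.06726775] [  22.81788862  525.72777808 1090.63857802]
wrist [[370.62519565   0.         317.76590213]
 [  0.         370.62519565 241.82563365]
 [  0.           0.           1.        ]] -0.06472856725313583 [-2.40590193 -1.61304329 -0.22909076] [-625.10296645  -33.03620797  391.84635862]
```

View pics/scene0.png

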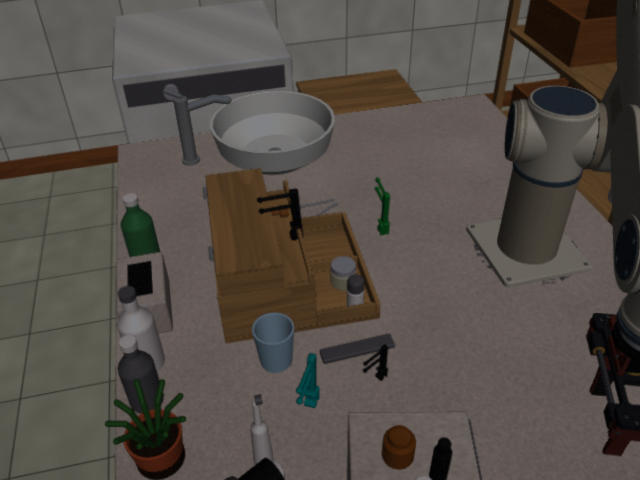

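View pics/top0.png

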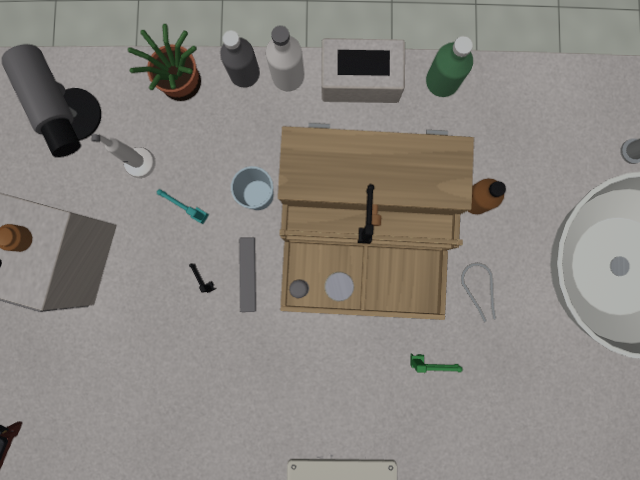

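View pics/wrist0.png

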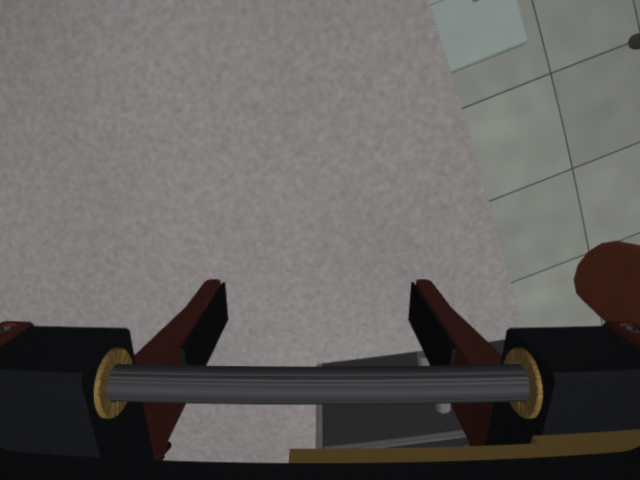

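The scene has four holder-like objects, given here as top-view pixels:
- The black one clipped on the rail at (368,215).
- A smaller black one lying on the counter at (202,278).
- A green one at (435,365).
- A turquoise one at (183,205).

The one on the rail fits the description: it is black, the larger of the two black ones, and its prongs reach over the lid. I'll confirm this in an enlarged crop.

```bash
cat > h.py <<'E'
from workcell import ctrl
import cv2,numpy as np
from scipy.spatial.transform import Rotation as R
def shot(n,f=None):
    d=ctrl.get_image(n)
    if f: cv2.imwrite("pics/"+f,d["pixels"])
    return d
def dist(d): return np.array([d["k1"],0,0,0,0.])
def ray(d,uv):
    p=cv2.undistortPoints(np.array([[uv]],float),d["intrinsics"],dist(d))[0,0]
    Rm=cv2.Rodrigues(d["rvec"])[0]
    return -Rm.T@d["tvec"], Rm.T@np.array([p[0],p[1],1.])
def onz(d,uv,z):
    c,r=ray(d,uv); return c+r*(z-c[2])/r[2]
def tri(*dus):
    A=np.zeros((3,3));b=np.zeros(3);L=[]
    for d,uv in dus:
        c,r=ray(d,uv); r=r/np.linalg.norm(r);P=np.eye(3)-np.outer(r,r);A+=P;b+=P@c;L.append((P,c))
    x=np.linalg.solve(A,b); return x,[round(float(np.linalg.norm(P@(x-c))),1) for P,c in L]
def proj(d,X):
    return cv2.projectPoints(np.array(X,float).reshape(-1,3),np.array(d["rvec"]),np.array(d["tvec"]),d["intrinsics"],dist(d))[0][:,0]
E
python3 - <<'E'
import cv2,numpy as np
a=cv2.imread("pics/top0.png");b=cv2.imread("pics/scene0.png")
A=cv2.resize(a[115:325,270:490],None,fx=3.6,fy=2.8,interpolation=2) if 0 else cv2.resize(a[120:325,270:480],None,fx=2.9,fy=2.9,interpolation=2)
B=cv2.resize(b[160:345,195:395],None,fx=3.2,fy=3.2,interpolation=2)
cv2.imwrite("pics/ctop.png",np.clip(A*1.6,0,255).astype("u1"));cv2.imwrite("pics/cscene.png",np.clip(B*1.6,0,255).astype("u1"))
E
```

```text
(no output)
```

View pics/ctop.png

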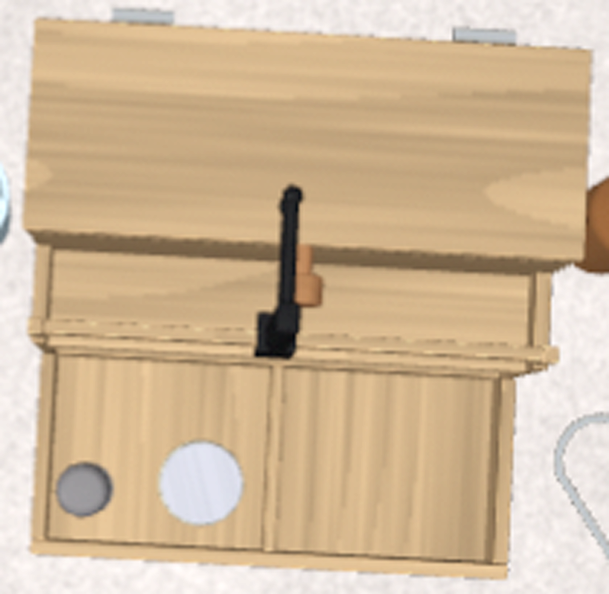

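View pics/cscene.png

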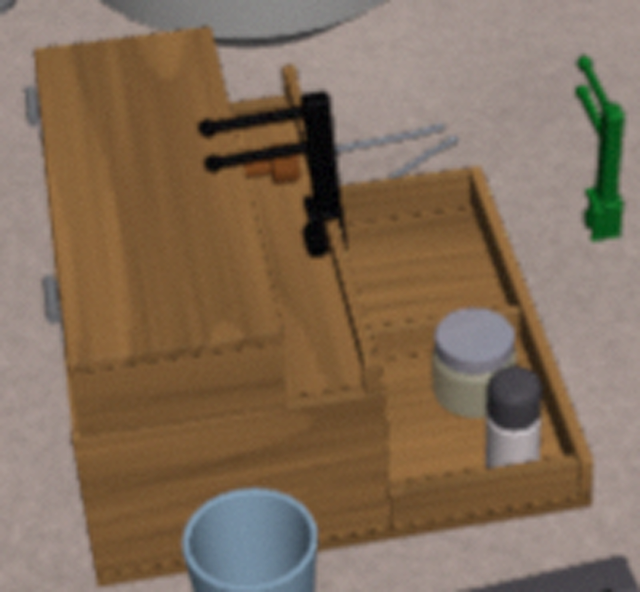

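The crops confirm it. In the top crop the black holder sits on the rail at about (275,335), with its prongs over the lid, just left of the knob at (310,285). Next I'll measure the poses.

```bash
python3 - <<'E'
from h import *
t=shot("top");s=shot("scene")
T=lambda u,v:(270+u/2.9,120+v/2.9); S=lambda u,v:(195+u/3.2,160+v/3.2)
np.set_printoptions(precision=1,suppress=True)
c=[onz(t,T(*p),200) for p in((37,18),(591,50),(585,262),(25,230))]
BL,BR,FR,FL=c
print("lid",c); print("width",np.linalg.norm(BL-BR),np.linalg.norm(FL-FR),"depth",np.linalg.norm(BL-FL),np.linalg.norm(BR-FR))
ey=((BL-BR)+(FL-FR));ey/=np.linalg.norm(ey);yaw=np.arctan2(-ey[0],ey[1])
O=(FL+FR)/2;ex=np.array([np.cos(yaw),np.sin(yaw),0])
O2=(BL+BR)/2-125*ex
print("yaw",yaw,"O",O,O2)
print("tray front z40",onz(t,T(32,548),40),onz(t,T(507,573),40))
print("rail ends z160",onz(t,T(30,325),160),onz(t,T(558,352),160))
print("scene lid FL,BL,BR,FR", [onz(s,S(*p),200) for p in((284,332),(70,368),(36,48),(210,30))])
print("upper tip",tri((t,T(292,192)),(s,S(207,128))),"top z242",onz(t,T(292,192),242), onz(s,S(207,128),242))
print("lower tip",onz(s,S(212,163),214))
print("posttop",onz(s,S(316,97),252), "knob",onz(t,T(310,288),208),onz(s,S(285,167),200))
E
```

```text
lid [array([722.6, 112.7, 200. ]), array([ 708.9, -210.5,  200. ]), array([ 584.3, -206.3,  200. ]), array([598.3, 117.2, 200. ])]
width 323.4224096812122 323.78216378976026 depth 124.3842454661229 124.66001025004584
yaw -0.04269983271127841 O [591.3 -44.5 200. ] [590.8 -43.6 200. ]
tray front z40 [407.8 123.   40. ] [ 394.8 -195.4   40. ]
rail ends z160 [546.9 116.7 160. ] [ 534.9 -200.3  160. ]
scene lid FL,BL,BR,FR [array([597.5, 124.5, 200. ]), array([720.9, 122.8, 200. ]), array([ 706.5, -205. ,  200. ]), array([ 586.1, -194.5,  200. ])]
upper tip (array([614.4, -33. , 236.7]), [1.7, 1.7]) top z242 [615.2 -33.1 242. ] [613.6 -25.1 242. ]
lower tip [612.6 -25.7 214. ]
posttop [544.2 -25.5 252. ] knob [566.  -46.4 208. ] [566.3 -27.6 200. ]
```

```bash
python3 - <<'E'
from h import *
o=ctrl.get_obs();M=R.from_rotvec(o["orientation"]).as_matrix();print(M.round(3),o["ee_pos"],o["t"])
z=M[:,2];print("jaw angle to y",np.arctan2(-z[0],z[1]), np.degrees(np.arctan2(-z[0],z[1])))
E
```

```text
[[ 0.925 -0.     0.379]
 [-0.379 -0.001  0.925]
 [-0.    -1.    -0.001]] [236.78952046 578.15424178 230.31175667] 0.25
jaw angle to y -0.3887918354869491 -22.276131282546814
```

```bash
python3 -m creep '[{"tx":20,"ty":-40,"tz":45,"rz":0.1,"fingers":0},{"tx":45,"ty":-90,"tz":80,"rz":0.2,"fingers":0},{"tx":70,"ty":-140,"tz":110,"rz":0.346,"fingers":0},{"tx":95,"ty":-190,"tz":120,"rz":0.346,"fingers":0},{"tx":122,"ty":-245,"tz":120,"rz":0.346,"fingers":0},{"tx":150,"ty":-300,"tz":120,"rz":0.346,"fingers":0},{"tx":177,"ty":-355,"tz":120,"rz":0.346,"fingers":0},{"tx":205,"ty":-410,"tz":120,"rz":0.346,"fingers":0},{"tx":232,"ty":-465,"tz":120,"rz":0.346,"fingers":0},{"tx":260,"ty":-520,"tz":120,"rz":0.346,"fingers":0}]' && python3 -m creep '[{"tx":20,"ty":-45,"fingers":0},{"tx":43,"ty":-88,"fingers":0},{"tx":43,"ty":-88,"fingers":0},{"tx":43,"ty":-88,"fingers":0}]'; python3 - <<'E'
from h import *
o=ctrl.get_obs();M=R.from_rotvec(o["orientation"]).as_matrix();print(M.round(3),o["ee_pos"],o["t"],o["qpos"],o["ft_force"])
shot("wrist","w1.png");shot("top","t1.png");shot("scene","s1.png")
E
```

```text
[[ 0.925 -0.     0.379]
 [-0.379 -0.001  0.925]
 [-0.    -1.    -0.001]] [236.78952046 578.15424178 230.31175667] 0.25 [ 1.16301831e+00  4.23485037e-01  1.63021197e+00  1.92388286e-05
  1.08860497e+00 -1.89951027e-02] [ 0.19888112  0.36726384 -0.61496369]schema error: expected keys tx, ty, tz, rx, ry, rz, fingers
```

View pics/w1.png

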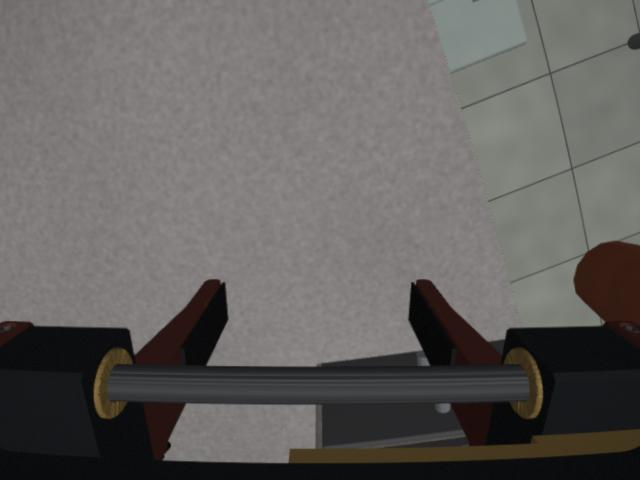

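The call was refused because every row needs all seven keys. The arm hasn't moved.

```bash
python3 -m creep '[{"tx":20,"ty":-40,"tz":45,"rx":0,"ry":0,"rz":0.1,"fingers":0},{"tx":45,"ty":-90,"tz":80,"rx":0,"ry":0,"rz":0.2,"fingers":0},{"tx":70,"ty":-140,"tz":110,"rx":0,"ry":0,"rz":0.346,"fingers":0},{"tx":95,"ty":-190,"tz":120,"rx":0,"ry":0,"rz":0.346,"fingers":0},{"tx":122,"ty":-245,"tz":120,"rx":0,"ry":0,"rz":0.346,"fingers":0},{"tx":150,"ty":-300,"tz":120,"rx":0,"ry":0,"rz":0.346,"fingers":0},{"tx":177,"ty":-355,"tz":120,"rx":0,"ry":0,"rz":0.346,"fingers":0},{"tx":205,"ty":-410,"tz":120,"rx":0,"ry":0,"rz":0.346,"fingers":0},{"tx":232,"ty":-465,"tz":120,"rx":0,"ry":0,"rz":0.346,"fingers":0},{"tx":260,"ty":-520,"tz":120,"rx":0,"ry":0,"rz":0.346,"fingers":0}]' && python3 -m creep '[{"tx":20,"ty":-45,"tz":0,"rx":0,"ry":0,"rz":0,"fingers":0},{"tx":43,"ty":-88,"tz":0,"rx":0,"ry":0,"rz":0,"fingers":0},{"tx":43,"ty":-88,"tz":0,"rx":0,"ry":0,"rz":0,"fingers":0},{"tx":43,"ty":-88,"tz":0,"rx":0,"ry":0,"rz":0,"fingers":0}]'; python3 - <<'E'
from h import *
o=ctrl.get_obs();M=R.from_rotvec(o["orientation"]).as_matrix();print(M.round(3),o["ee_pos"],o["t"],o["qpos"],o["ft_force"])
shot("wrist","w1.png");shot("top","t1.png");shot("scene","s1.png")
E
```

```text
t: 1.65
ee_pos: [497.5, 56.4, 351.0]
orientation: [-1.57, 0.033, -0.034]
ft_force: [1.0, 1.2, -0.1]
width: 88.0
t: 2.15
ee_pos: [539.5, -29.4, 350.4]
orientation: [-1.57, 0.035, -0.033]
ft_force: [0.4, -0.3, -0.0]
width: 87.6
[[ 0.999 -0.001  0.043]
 [-0.043  0.     0.999]
 [-0.001 -1.     0.   ]] [539.48298629 -29.3835278  350.44308787] 2.15 [-7.66188127e-02  1.76258750e-01  1.68853370e+00  3.35193957e-04
  1.27754801e+00 -1.60417778e+00] [ 0.44231902 -0.2630393  -0.02933665]
```

View pics/w1.png

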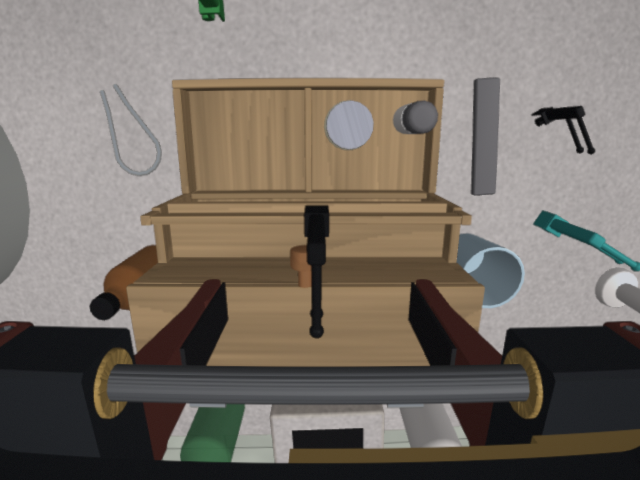

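```bash
python3 - <<'E'
from h import *
np.set_printoptions(precision=1,suppress=True)
d=shot("wrist"); im=d["pixels"]
c=im[185:350,255:385]; cv2.imwrite("pics/cw1.png",np.clip(cv2.resize(c,None,fx=3.6,fy=3.6,interpolation=2)*1.9,0,255).astype("u1"))
C=-cv2.Rodrigues(d["rvec"])[0].T@d["tvec"];print("cam",C)
for uv,z in [((132,285),200),((483,285),200),((143,218),160),((469,218),160),((317,333),242),((317,210),252),((303,255),200)]: print(uv,onz(d,uv,z))
m=(im.max(2)<45).astype("u1")[195:345,290:350]
for r in range(5,150,8):
    x=np.flatnonzero(m[r]); print(r+195,(x.min()+290,x.max()+290,len(x)) if len(x) else 0, end=" | ")
# predicted
O=np.array([591.,-44,0]);y=-.0427;ex=np.array([np.cos(y),np.sin(y),0]);ey=np.array([-ex[1],ex[0],0]);P=lambda a,b,z:O+a*ex+b*ey+[0,0,z]
print("\npred lidFL,FR,rail ends,knob",proj(d,[P(0,163,200),P(0,-163,200),P(-52,150,160),P(-52,-150,160),P(-26,0,195)]))
E
```

```text
cam [462.5 -24.4 505.6]
(132, 285) [ 585.1 -197.8  200. ]
(483, 285) [598.4 119.2 200. ]
(143, 218) [ 532.  -196.4  160. ]
(469, 218) [545.5 118.2 160. ]
(317, 333) [615.3 -31.4 242. ]
(317, 210) [513.3 -27.  252. ]
(303, 255) [562.9 -41.3 200. ]
200 0 | 208 (np.int64(305), np.int64(326), 22) | 216 (np.int64(304), np.int64(327), 24) | 224 (np.int64(304), np.int64(327), 24) | 232 (np.int64(304), np.int64(327), 24) | 240 (np.int64(307), np.int64(323), 17) | 248 (np.int64(306), np.int64(323), 18) | 256 (np.int64(306), np.int64(323), 18) | 264 (np.int64(309), np.int64(321), 13) | 272 (np.int64(311), np.int64(319), 9) | 280 (np.int64(311), np.int64(319), 9) | 288 (np.int64(311), np.int64(319), 9) | 296 (np.int64(311), np.int64(319), 9) | 304 (np.int64(311), np.int64(319), 9) | 312 (np.int64(310), np.int64(321), 12) | 320 (np.int64(311), np.int64(319), 9) | 328 (np.int64(309), np.int64(321), 13) | 336 (np.int64(312), np.int64(318), 7) | 344 0 | 
pred lidFL,FR,rail ends,knob [[482.6 284.5]
 [122.2 284.2]
 [458.7 218.4]
 [147.9 218.4]
 [301.6 255.6]]
```

View pics/cw1.png

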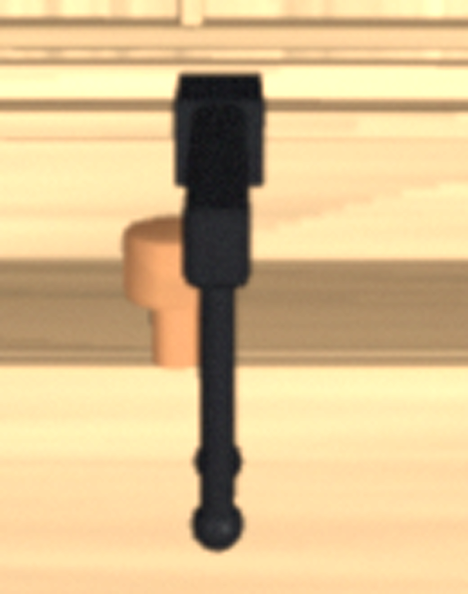

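```bash
python3 - <<'E'
from h import *
np.set_printoptions(precision=1,suppress=True)
d=shot("wrist")
for uv,z in [((314.5,243),252),((314.5,264),252),((315.5,220),166),((315,333),242)]: print(uv,onz(d,uv,z))
E
```

```text
(314.5, 243) [537.3 -29.8 252. ]
(314.5, 264) [553.2 -30.5 252. ]
(315.5, 220) [540.2 -29.7 166. ]
(315, 333) [615.4 -33.  242. ]
```

The wrist view shows the clip at about (315,220), the post top at (314,253) and the prong tip at (315,333). That puts the post at world (540–545, -30), with the top at z 252 and the tip x at 615, which matches the given 75 mm length and the top-camera measurement. I'll descend and grip.

```bash
python3 -m creep '[{"tx":3,"ty":-0.5,"tz":-50,"rx":0,"ry":0,"rz":0,"fingers":0},{"tx":3,"ty":-0.5,"tz":-90,"rx":0,"ry":0,"rz":0,"fingers":0},{"tx":3,"ty":-0.5,"tz":-110,"rx":0,"ry":0,"rz":0,"fingers":0},{"tx":3,"ty":-0.5,"tz":-123,"rx":0,"ry":0,"rz":0,"fingers":0},{"tx":3,"ty":-0.5,"tz":-123,"rx":0,"ry":0,"rz":0,"fingers":0}]' && python3 -m creep '[{"tx":0,"ty":0,"tz":0,"rx":0,"ry":0,"rz":0,"fingers":110},{"tx":0,"ty":0,"tz":0,"rx":0,"ry":0,"rz":0,"fingers":160},{"tx":0,"ty":0,"tz":0,"rx":0,"ry":0,"rz":0,"fingers":180},{"tx":0,"ty":0,"tz":0,"rx":0,"ry":0,"rz":0,"fingers":190}]'; python3 - <<'E'
from h import *
shot("wrist","w2.png");shot("scene","s2.png")
E
```

```text
t: 3.02
ee_pos: [542.6, -29.8, 227.3]
orientation: [-1.57, 0.034, -0.032]
ft_force: [-0.2, 0.0, 0.8]
width: 87.5
t: 3.52
ee_pos: [543.0, -30.2, 228.0]
orientation: [-1.571, 0.033, -0.034]
ft_force: [-0.0, -0.2, 0.2]
width: 51.5
```

View pics/w2.png

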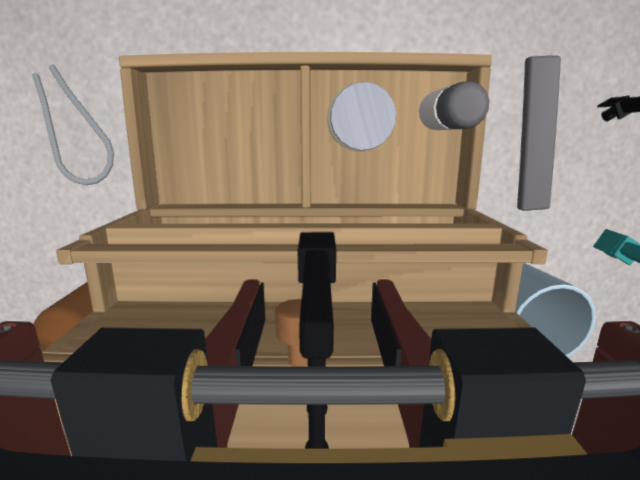

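View pics/s2.png

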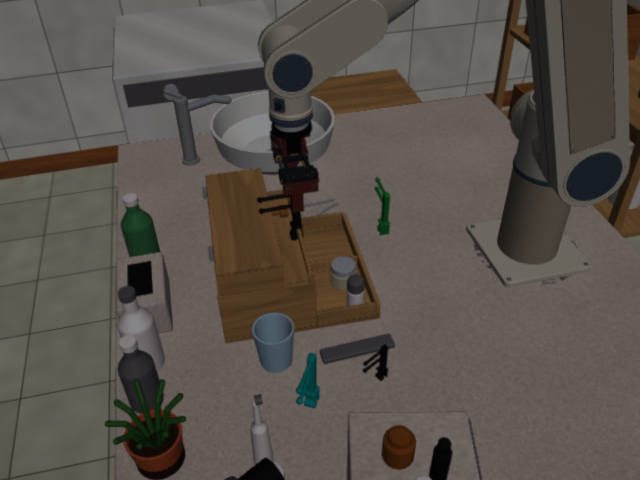

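The post at (316,290) is centred between the pads, so I'll close.

```bash
python3 -m creep '[{"tx":0,"ty":0,"tz":0,"rx":0,"ry":0,"rz":0,"fingers":240},{"tx":0,"ty":0,"tz":0,"rx":0,"ry":0,"rz":0,"fingers":255},{"tx":0,"ty":0,"tz":0,"rx":0,"ry":0,"rz":0,"fingers":255},{"tx":0,"ty":0,"tz":0,"rx":0,"ry":0,"rz":0,"fingers":255},{"tx":0,"ty":0,"tz":0,"rx":0,"ry":0,"rz":0,"fingers":255},{"tx":0,"ty":0,"tz":0,"rx":0,"ry":0,"rz":0,"fingers":255}]'
```

```text
t: 4.38
ee_pos: [542.9, -30.2, 227.6]
orientation: [-1.571, 0.034, -0.034]
ft_force: [-0.1, -0.3, -0.1]
width: 13.9
```

It's gripped, at 13.9 mm against a 14 mm post. I'll pull straight up slowly.

```bash
python3 -m creep '[{"tx":0,"ty":0,"tz":2,"rx":0,"ry":0,"rz":0,"fingers":255},{"tx":0,"ty":0,"tz":4,"rx":0,"ry":0,"rz":0,"fingers":255},{"tx":0,"ty":0,"tz":6,"rx":0,"ry":0,"rz":0,"fingers":255},{"tx":0,"ty":0,"tz":8,"rx":0,"ry":0,"rz":0,"fingers":255},{"tx":0,"ty":0,"tz":11,"rx":0,"ry":0,"rz":0,"fingers":255},{"tx":0,"ty":0,"tz":15,"rx":0,"ry":0,"rz":0,"fingers":255},{"tx":0,"ty":0,"tz":20,"rx":0,"ry":0,"rz":0,"fingers":255},{"tx":0,"ty":0,"tz":30,"rx":0,"ry":0,"rz":0,"fingers":255},{"tx":0,"ty":0,"tz":45,"rx":0,"ry":0,"rz":0,"fingers":255},{"tx":0,"ty":0,"tz":65,"rx":0,"ry":0,"rz":0,"fingers":255}]';python3 - <<'E'
from h import *
shot("wrist","w3.png");shot("scene","s3.png")
E
```

```text
t: 5.62
ee_pos: [542.0, -30.1, 293.7]
orientation: [-1.57, 0.035, -0.032]
ft_force: [-0.3, -1.0, -1.5]
width: 13.8
```

View pics/w3.png

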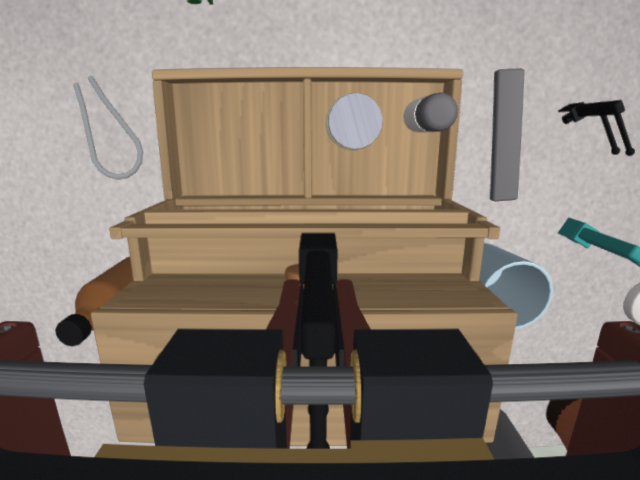

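View pics/s3.png

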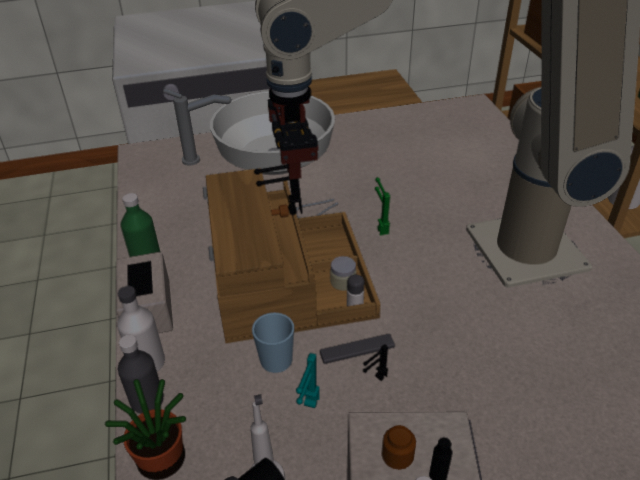

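The holder came off cleanly and hasn't slipped in the grip, and the lid is still shut. The legs hang at z≈196, above the rail. I'll turn it -45° so that the prongs stay inside the compartment even if it tips, then carry it to organiser (-155,-38).

```bash
python3 -m creep '[{"tx":-10,"ty":-4,"tz":5,"rx":0,"ry":0,"rz":-0.12,"fingers":255},{"tx":-30,"ty":-12,"tz":5,"rx":0,"ry":0,"rz":-0.25,"fingers":255},{"tx":-50,"ty":-20,"tz":5,"rx":0,"ry":0,"rz":-0.39,"fingers":255},{"tx":-70,"ty":-28,"tz":0,"rx":0,"ry":0,"rz":-0.53,"fingers":255},{"tx":-90,"ty":-37,"tz":0,"rx":0,"ry":0,"rz":-0.67,"fingers":255},{"tx":-102,"ty":-43,"tz":0,"rx":0,"ry":0,"rz":-0.785,"fingers":255},{"tx":-107,"ty":-45,"tz":0,"rx":0,"ry":0,"rz":-0.785,"fingers":255},{"tx":-107,"ty":-45,"tz":0,"rx":0,"ry":0,"rz":-0.785,"fingers":255}]';python3 - <<'E'
from h import *
shot("wrist","w4.png");shot("top","t4.png");print(ctrl.get_obs()["qpos"])
E
```

```text
t: 6.72
ee_pos: [435.9, -75.2, 292.8]
orientation: [-1.473, 0.645, -0.645]
ft_force: [-0.1, 0.6, -0.4]
width: 13.7
[-1.97286026e-01  6.90857079e-02  1.94937306e+00  7.11087592e-05
  1.12280698e+00 -9.41799768e-01]
```

View pics/w4.png

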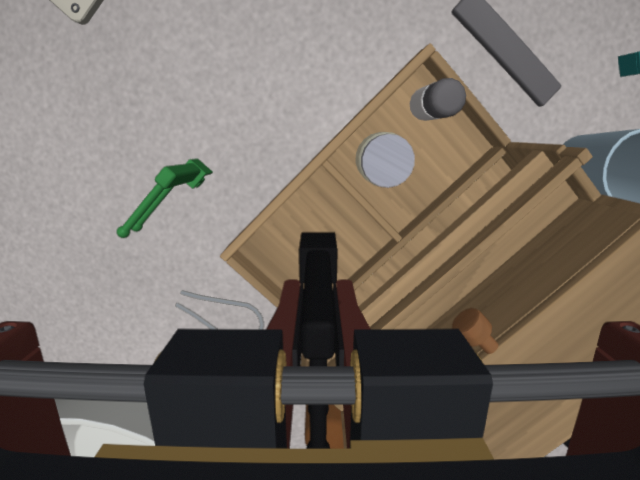

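View pics/t4.png

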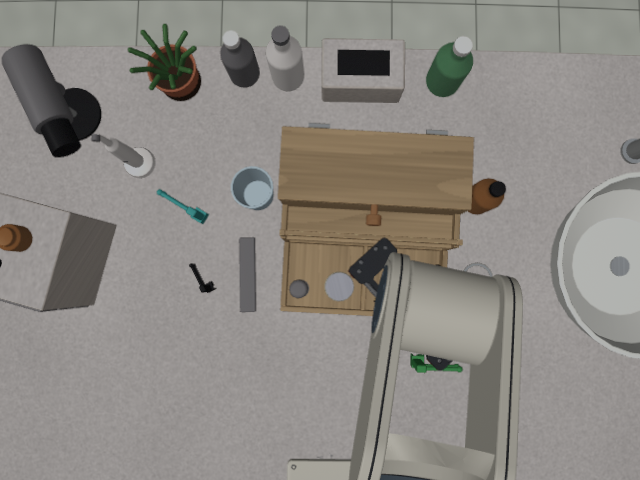

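```bash
python3 - <<'E'
from h import *
np.set_printoptions(precision=1,suppress=True)
d=shot("wrist");t=shot("top")
print("divider front/back top z42",onz(d,(325,160),42),onz(d,(400,238),42),"front right outer corner",onz(d,(222,257),42), "front left", onz(d,(430,46),42))
print("knob end z195",onz(d,(469,325),200),"top:",onz(t,(374,221),200))
im=t["pixels"];hsv=cv2.cvtColor(im,cv2.COLOR_BGR2HSV)
c=im[195:235,350:400];cv2.imwrite("pics/ck.png",np.clip(cv2.resize(c,None,fx=12,fy=12,interpolation=0)*1.6,0,255).astype("u1"))
E
```

```text
divider front/back top z42 [408.  -31.8  42. ] [530.2 -37.7  42. ] front right outer corner [ 394.9 -193.1   42. ] front left [408.2 123.9  42. ]
knob end z195 [561.5 -41.4 200. ] top: [564.  -42.3 200. ]
```

View pics/ck.png

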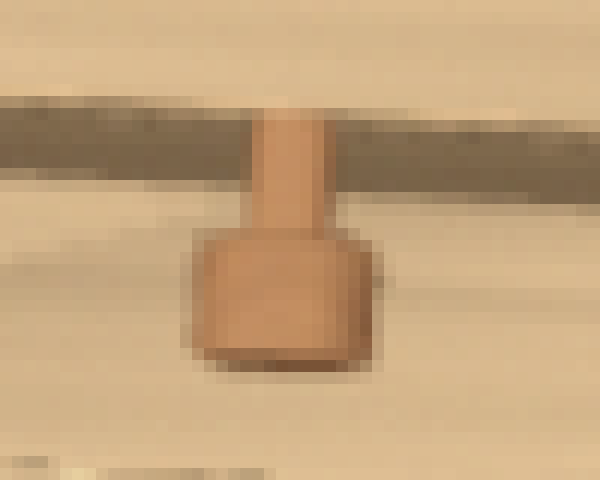

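The compartment measured from this view puts the divider at y≈-33, the front wall's inner face at x≈410 and the right wall at y≈-190. The holder at (435,-75) is well inside, so I'll descend.

```bash
python3 -m creep '[{"tx":0,"ty":0,"tz":-35,"rx":0,"ry":0,"rz":0,"fingers":255},{"tx":0,"ty":0,"tz":-80,"rx":0,"ry":0,"rz":0,"fingers":255},{"tx":0,"ty":0,"tz":-120,"rx":0,"ry":0,"rz":0,"fingers":255},{"tx":0,"ty":0,"tz":-150,"rx":0,"ry":0,"rz":0,"fingers":255},{"tx":0,"ty":0,"tz":-168,"rx":0,"ry":0,"rz":0,"fingers":255},{"tx":0,"ty":0,"tz":-176,"rx":0,"ry":0,"rz":0,"fingers":255},{"tx":0,"ty":0,"tz":-178,"rx":0,"ry":0,"rz":0,"fingers":255},{"tx":0,"ty":0,"tz":-178,"rx":0,"ry":0,"rz":0,"fingers":255}]' && python3 -m creep '[{"tx":0,"ty":0,"tz":-1,"rx":0,"ry":0,"rz":0,"fingers":255},{"tx":0,"ty":0,"tz":-2,"rx":0,"ry":0,"rz":0,"fingers":255},{"tx":0,"ty":0,"tz":-3,"rx":0,"ry":0,"rz":0,"fingers":255}]'
```

```text
t: 7.92
ee_pos: [436.4, -75.2, 115.2]
orientation: [-1.472, 0.646, -0.647]
ft_force: [0.5, -0.1, -1.6]
width: 13.9
t: 8.3
ee_pos: [436.0, -75.2, 111.9]
orientation: [-1.472, 0.646, -0.647]
ft_force: [0.1, 1.0, -0.7]
width: 13.5
```

```bash
python3 -m creep '[{"tx":0,"ty":0,"tz":-1,"rx":0,"ry":0,"rz":0,"fingers":255},{"tx":0,"ty":0,"tz":-1.5,"rx":0,"ry":0,"rz":0,"fingers":255},{"tx":0,"ty":0,"tz":-2,"rx":0,"ry":0,"rz":0,"fingers":255}]';python3 - <<'E'
from h import *
shot("scene","s5.png");shot("wrist","w5.png")
im=cv2.imread("pics/s5.png");cv2.imwrite("pics/cs5.png",np.clip(cv2.resize(im[170:340,240:420],None,fx=3.5,fy=3.5,interpolation=2)*1.7,0,255).astype("u1"))
E
```

```text
t: 8.68
ee_pos: [436.2, -75.2, 110.6]
orientation: [-1.472, 0.646, -0.647]
ft_force: [-3.9, 0.4, 18.9]
width: 13.8
```

View pics/cs5.png

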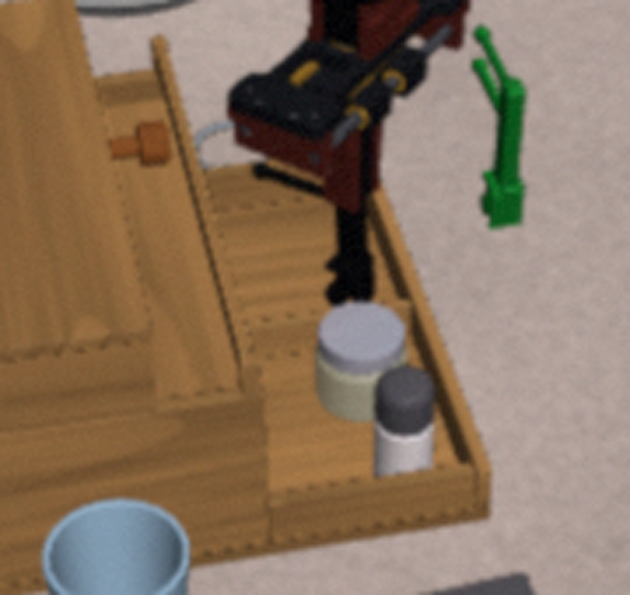

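View pics/w5.png

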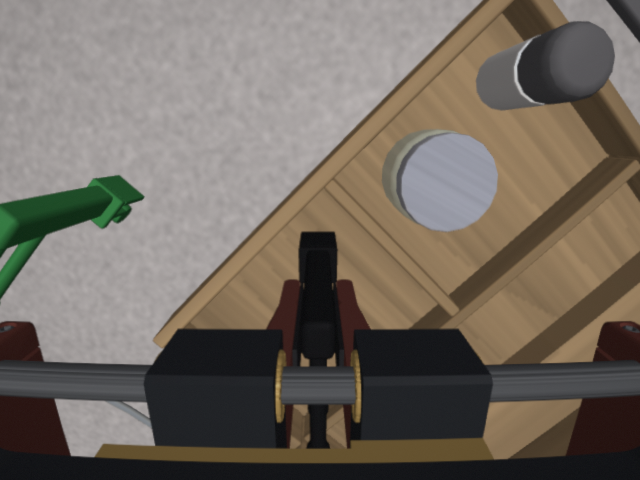

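It touched down at 18.9 N, standing in the right compartment just clear of the divider. I'll ease the load off, then open slowly.

```bash
python3 -m creep '[{"tx":0,"ty":0,"tz":0.8,"rx":0,"ry":0,"rz":0,"fingers":255},{"tx":0,"ty":0,"tz":0.8,"rx":0,"ry":0,"rz":0,"fingers":255}]' && python3 -m creep '[{"tx":0,"ty":0,"tz":0,"rx":0,"ry":0,"rz":0,"fingers":205},{"tx":0,"ty":0,"tz":0,"rx":0,"ry":0,"rz":0,"fingers":200},{"tx":0,"ty":0,"tz":0,"rx":0,"ry":0,"rz":0,"fingers":195},{"tx":0,"ty":0,"tz":0,"rx":0,"ry":0,"rz":0,"fingers":185},{"tx":0,"ty":0,"tz":0,"rx":0,"ry":0,"rz":0,"fingers":170},{"tx":0,"ty":0,"tz":0,"rx":0,"ry":0,"rz":0,"fingers":150}]';python3 - <<'E'
from h import *
shot("scene","s6.png");shot("wrist","w6.png")
im=cv2.imread("pics/s6.png");cv2.imwrite("pics/cs6.png",np.clip(cv2.resize(im[170:340,240:420],None,fx=3.5,fy=3.5,interpolation=2)*1.7,0,255).astype("u1"))
E
```

```text
t: 9.02
ee_pos: [436.1, -75.2, 110.8]
orientation: [-1.472, 0.646, -0.647]
ft_force: [-1.5, 1.3, 7.2]
width: 14.0
t: 9.78
ee_pos: [435.9, -75.2, 110.5]
orientation: [-1.472, 0.647, -0.647]
ft_force: [0.1, -0.7, 0.2]
width: 34.8
```

View pics/cs6.png

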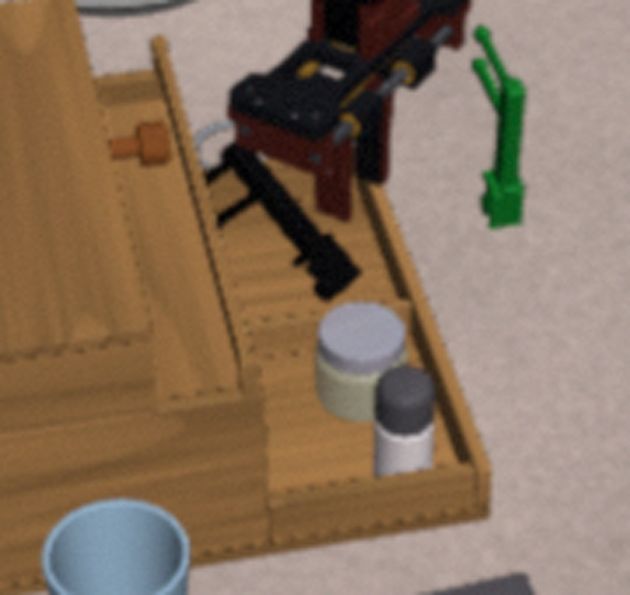

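View pics/w6.png

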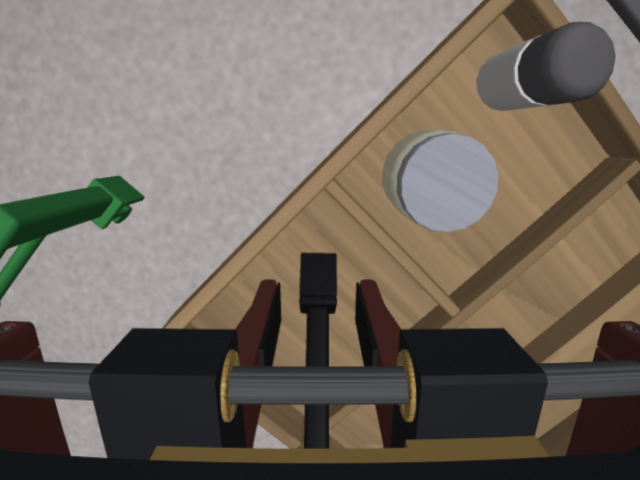

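As allowed for, it tipped forward onto its prongs inside the compartment. I'll rise and check it, turning back towards the knob.

```bash
python3 -m creep '[{"tx":0,"ty":0,"tz":40,"rx":0,"ry":0,"rz":0,"fingers":150},{"tx":0,"ty":0,"tz":95,"rx":0,"ry":0,"rz":0,"fingers":80},{"tx":0,"ty":0,"tz":150,"rx":0,"ry":0,"rz":0.1,"fingers":80},{"tx":10,"ty":2,"tz":200,"rx":0,"ry":0,"rz":0.25,"fingers":80},{"tx":40,"ty":10,"tz":220,"rx":0,"ry":0,"rz":0.4,"fingers":80},{"tx":70,"ty":18,"tz":220,"rx":0,"ry":0,"rz":0.55,"fingers":80},{"tx":100,"ty":25,"tz":220,"rx":0,"ry":0,"rz":0.7,"fingers":80},{"tx":129,"ty":33,"tz":220,"rx":0,"ry":0,"rz":0.785,"fingers":80},{"tx":129,"ty":33,"tz":220,"rx":0,"ry":0,"rz":0.785,"fingers":80},{"tx":129,"ty":33,"tz":220,"rx":0,"ry":0,"rz":0.785,"fingers":80}]';python3 - <<'E'
from h import *
np.set_printoptions(precision=1,suppress=True)
d=shot("wrist","w7.png");t=shot("top","t7.png")
print("knob top",onz(t,(373.5,219.9),205),onz(t,(373.5,219.9),200))
E
```

```text
t: 11.12
ee_pos: [563.9, -42.2, 330.0]
orientation: [-1.571, 0.036, -0.033]
ft_force: [-0.4, -0.6, 0.1]
width: 60.4
knob top [565.3 -41.1 205. ] [565.8 -41.5 200. ]
```

View pics/w7.png

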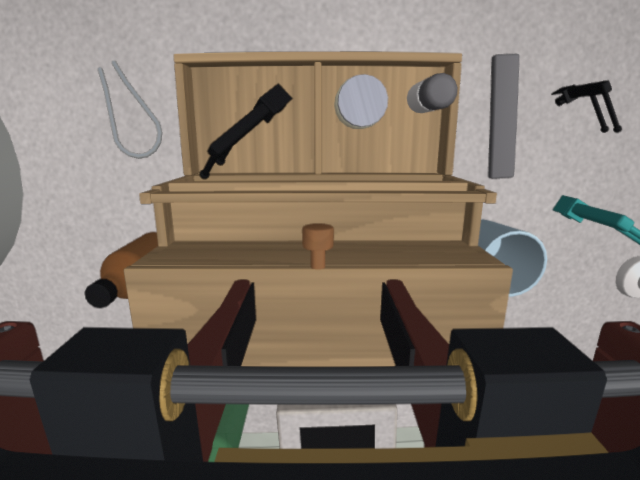

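View pics/t7.png

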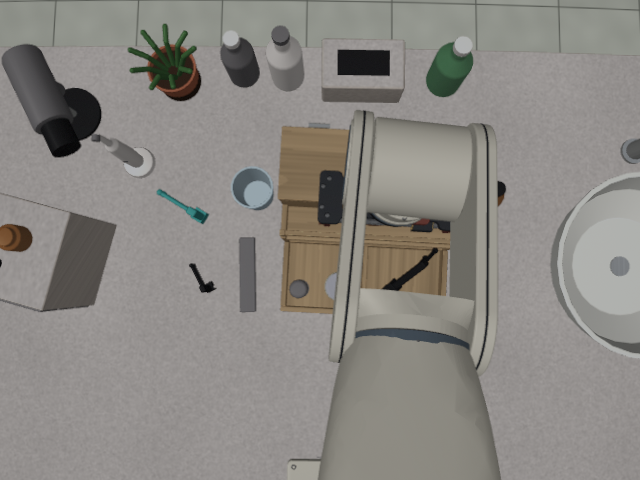

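The holder lies at wrist pixels (205–290, 85–178), wholly inside the right compartment, with the jar and deodorant untouched. The knob at wrist (318,237) is centred between the fingers. Both views put it at (565.5,-41), and the geometry predicts x 565. Now I'll descend and pinch it.

```bash
python3 -m creep '[{"tx":1.5,"ty":0.5,"tz":-55,"rx":0,"ry":0,"rz":0,"fingers":80},{"tx":1.5,"ty":0.5,"tz":-100,"rx":0,"ry":0,"rz":0,"fingers":80},{"tx":1.5,"ty":0.5,"tz":-130,"rx":0,"ry":0,"rz":0,"fingers":80},{"tx":1.5,"ty":0.5,"tz":-145,"rx":0,"ry":0,"rz":0,"fingers":80},{"tx":1.5,"ty":0.5,"tz":-145,"rx":0,"ry":0,"rz":0,"fingers":80},{"tx":1.5,"ty":0.5,"tz":-145,"rx":0,"ry":0,"rz":0,"fingers":140}]' && python3 -m creep '[{"tx":0,"ty":0,"tz":0,"rx":0,"ry":0,"rz":0,"fingers":160}]';python3 - <<'E'
from h import *
shot("wrist","w8.png")
E
```

```text
t: 11.98
ee_pos: [567.2, -41.8, 186.9]
orientation: [-1.571, 0.032, -0.036]
ft_force: [1.0, 0.5, 0.7]
width: 53.7
t: 12.1
ee_pos: [567.2, -41.7, 186.8]
orientation: [-1.571, 0.032, -0.036]
ft_force: [-1.2, 0.6, -0.5]
width: 43.7
```

View pics/w8.png

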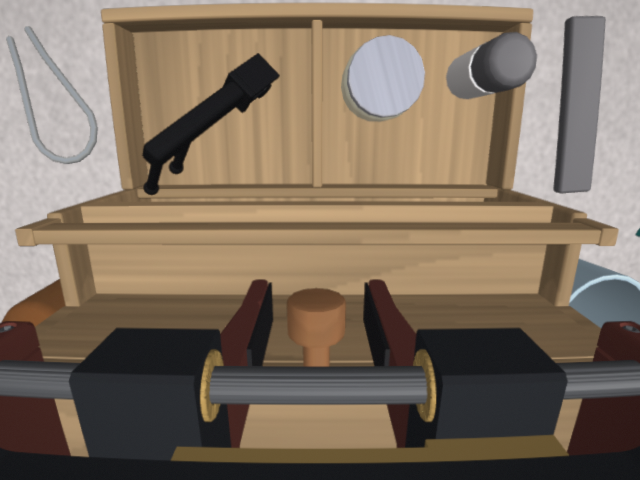

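The knob at (316,315) sits between the pads. I'll close on it.

```bash
python3 -m creep '[{"tx":-1.5,"ty":0,"tz":-1,"rx":0,"ry":0,"rz":0,"fingers":165},{"tx":-1.5,"ty":0,"tz":-1,"rx":0,"ry":0,"rz":0,"fingers":200},{"tx":-1.5,"ty":0,"tz":-1,"rx":0,"ry":0,"rz":0,"fingers":255},{"tx":-1.5,"ty":0,"tz":-1,"rx":0,"ry":0,"rz":0,"fingers":255},{"tx":-1.5,"ty":0,"tz":-1,"rx":0,"ry":0,"rz":0,"fingers":255}]';python3 - <<'E'
import numpy as np
# arc of knob in organiser xz, yaw -0.0427
for a in range(0,65,5):
    r=np.radians(a);dx=151*(1-np.cos(r));dz=151*np.sin(r)
    print(a,round(dx*np.cos(.0427),1),round(-dx*np.sin(.0427),1),round(dz,1))
E
```

```text
t: 12.78
ee_pos: [564.7, -42.4, 184.6]
orientation: [-1.572, 0.034, -0.033]
ft_force: [-2.4, -5.0, 2.1]
width: 25.2
0 0.0 -0.0 0.0
5 0.6 -0.0 13.2
10 2.3 -0.1 26.2
15 5.1 -0.2 39.1
20 9.1 -0.4 51.6
25 14.1 -0.6 63.8
30 20.2 -0.9 75.5
35 27.3 -1.2 86.6
40 35.3 -1.5 97.1
45 44.2 -1.9 106.8
50 53.9 -2.3 115.7
55 64.3 -2.7 123.7
60 75.4 -3.2 130.8
```

The knob is gripped at 25.2 mm. I'll raise the lid along the arc, starting with the first 20°.

```bash
python3 -m creep '[{"tx":0.1,"ty":0,"tz":6.6,"rx":0,"ry":0,"rz":0,"fingers":255},{"tx":0.6,"ty":0,"tz":13.2,"rx":0,"ry":0,"rz":0,"fingers":255},{"tx":1.3,"ty":0,"tz":19.7,"rx":0,"ry":0,"rz":0,"fingers":255},{"tx":2.3,"ty":-0.1,"tz":26.2,"rx":0,"ry":0,"rz":0,"fingers":255},{"tx":3.6,"ty":-0.1,"tz":32.7,"rx":0,"ry":0,"rz":0,"fingers":255},{"tx":5.1,"ty":-0.2,"tz":39.1,"rx":0,"ry":0,"rz":0,"fingers":255},{"tx":7,"ty":-0.3,"tz":45.4,"rx":0,"ry":0,"rz":0,"fingers":255},{"tx":9.1,"ty":-0.4,"tz":51.6,"rx":0,"ry":0,"rz":0,"fingers":255}]';python3 - <<'E'
from h import *
shot("wrist","w9.png");s=shot("scene","s9.png")["pixels"];cv2.imwrite("pics/cs9.png",np.clip(cv2.resize(s[130:330,190:400],None,fx=3,fy=3)*1.7,0,255).astype("u1"))
E
```

```text
t: 13.78
ee_pos: [573.9, -42.8, 235.7]
orientation: [-1.572, 0.034, -0.033]
ft_force: [1.7, -4.3, -3.5]
width: 25.3
```

View pics/w9.png

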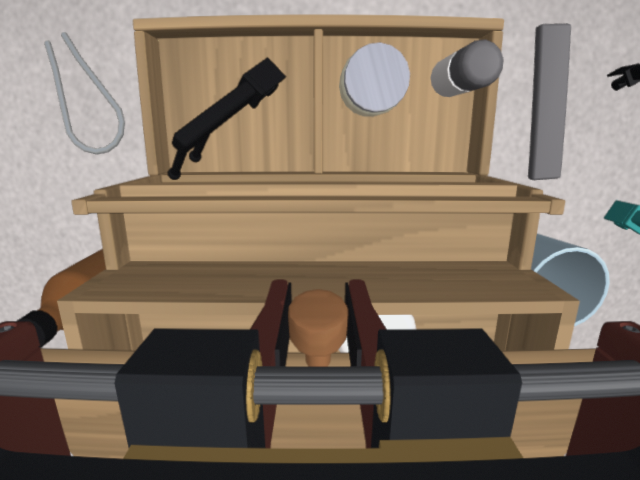

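View pics/cs9.png

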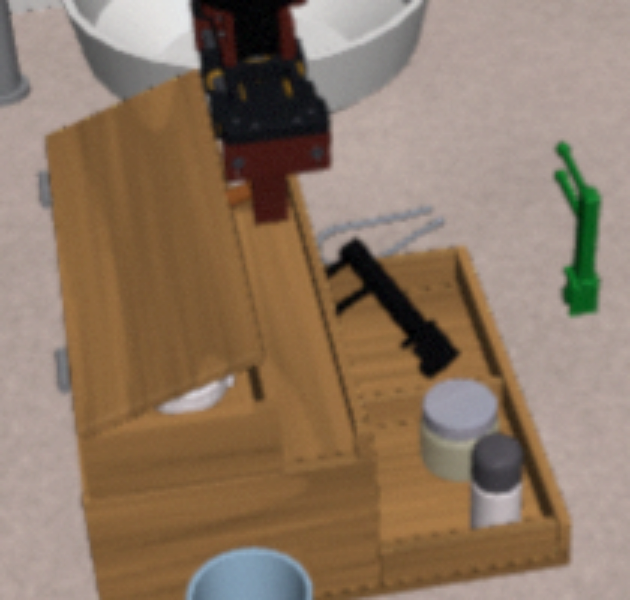

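The lid follows the hand with low force and no slip: the scene shows it open about 20° with the white case underneath. I'll continue to 45°.

```bash
python3 -m creep '[{"tx":2.4,"ty":-0.1,"tz":6.2,"rx":0,"ry":0,"rz":0,"fingers":255},{"tx":5,"ty":-0.2,"tz":12.2,"rx":0,"ry":0,"rz":0,"fingers":255},{"tx":8,"ty":-0.3,"tz":18.1,"rx":0,"ry":0,"rz":0,"fingers":255},{"tx":11.1,"ty":-0.5,"tz":23.9,"rx":0,"ry":0,"rz":0,"fingers":255},{"tx":14.5,"ty":-0.6,"tz":29.5,"rx":0,"ry":0,"rz":0,"fingers":255},{"tx":18.2,"ty":-0.8,"tz":35,"rx":0,"ry":0,"rz":0,"fingers":255},{"tx":22.1,"ty":-0.9,"tz":40.3,"rx":0,"ry":0,"rz":0,"fingers":255},{"tx":26.2,"ty":-1.1,"tz":45.5,"rx":0,"ry":0,"rz":0,"fingers":255},{"tx":30.6,"ty":-1.3,"tz":50.4,"rx":0,"ry":0,"rz":0,"fingers":255},{"tx":35.1,"ty":-1.5,"tz":55.2,"rx":0,"ry":0,"rz":0,"fingers":255}]';python3 - <<'E'
from h import *
shot("wrist","w10.png");s=shot("scene","s10.png")["pixels"];cv2.imwrite("pics/cs10.png",np.clip(cv2.resize(s[130:330,190:400],None,fx=3,fy=3)*1.7,0,255).astype("u1"))
E
```

```text
t: 15.12
ee_pos: [608.4, -44.2, 290.4]
orientation: [-1.572, 0.035, -0.032]
ft_force: [1.3, -4.9, -3.7]
width: 25.4
```

View pics/w10.png

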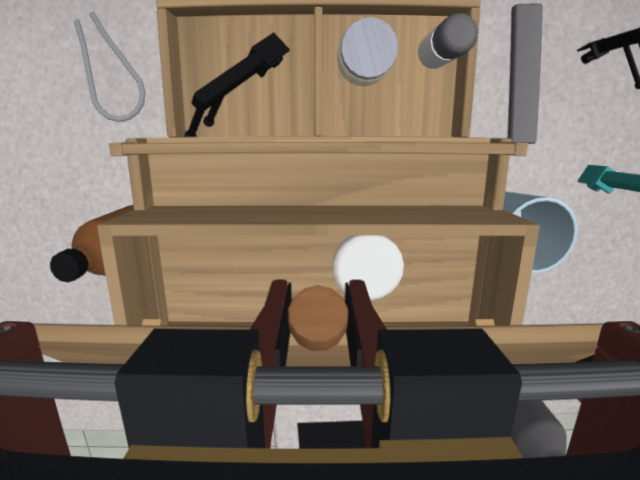

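View pics/cs10.png

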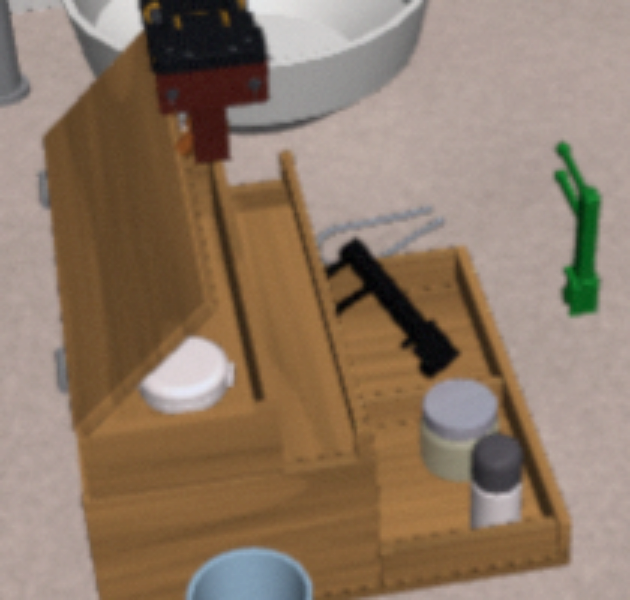

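At about 45° the knob is still firmly held, the retainer case is undisturbed and nothing else has moved. Last stretch to 60°.

```bash
python3 -m creep '[{"tx":4.8,"ty":-0.2,"tz":4.5,"rx":0,"ry":0,"rz":0,"fingers":255},{"tx":9.7,"ty":-0.4,"tz":8.9,"rx":0,"ry":0,"rz":0,"fingers":255},{"tx":14.8,"ty":-0.6,"tz":13,"rx":0,"ry":0,"rz":0,"fingers":255},{"tx":20.1,"ty":-0.8,"tz":16.9,"rx":0,"ry":0,"rz":0,"fingers":255},{"tx":25.6,"ty":-1,"tz":20.6,"rx":0,"ry":0,"rz":0,"fingers":255},{"tx":31.2,"ty":-1.3,"tz":24,"rx":0,"ry":0,"rz":0,"fingers":255},{"tx":31.2,"ty":-1.3,"tz":24,"rx":0,"ry":0,"rz":0,"fingers":255},{"tx":31.2,"ty":-1.3,"tz":24,"rx":0,"ry":0,"rz":0,"fingers":255}]';python3 - <<'E'
from h import *
np.set_printoptions(precision=1,suppress=True)
shot("wrist","w11.png");S=shot("scene","s11.png");s=S["pixels"];cv2.imwrite("pics/cs11.png",np.clip(cv2.resize(s[130:330,190:400],None,fx=3,fy=3)*1.7,0,255).astype("u1"))
p=ctrl.get_obs()["ee_pos"];print(p)
# relative to the shut grasp pose 564.7,184.6
dx=(p[0]-564.7)/np.cos(.0427);dz=p[2]-184.6
print("angle by kinematics",np.degrees(np.arctan2(dz,151-dx)),"radius",np.hypot(dz,151-dx))
O=np.array([591.,-43,0]);y=-.0427;ex=np.array([np.cos(y),np.sin(y),0]);ey=np.array([-ex[1],ex[0],0])
for a in(50,55,60,65,70):
    r=np.radians(a);n=[];
    for b in(163,-163): n.append(O+(125-125*np.cos(r)+5*np.sin(r))*ex+b*ey+[0,0,195+125*np.sin(r)+5*np.cos(r)])
    print(a,"top front corners in crop",((proj(S,n)-[190,130])*3).round())
E
```

```text
t: 16.23
ee_pos: [639.6, -45.6, 314.5]
orientation: [-1.572, 0.035, -0.032]
ft_force: [-0.8, -5.1, -1.5]
width: 25.3
[639.5 -45.6 314.5]
angle by kinematics 59.626011292387425 radius 150.52143061458736
50 top front corners in crop [[188. 289.]
 [134.   8.]]
55 top front corners in crop [[171. 283.]
 [121.   2.]]
60 top front corners in crop [[154. 278.]
 [107.  -3.]]
65 top front corners in crop [[136. 274.]
 [ 92.  -8.]]
70 top front corners in crop [[118. 271.]
 [ 77. -11.]]
```

View pics/cs11.png

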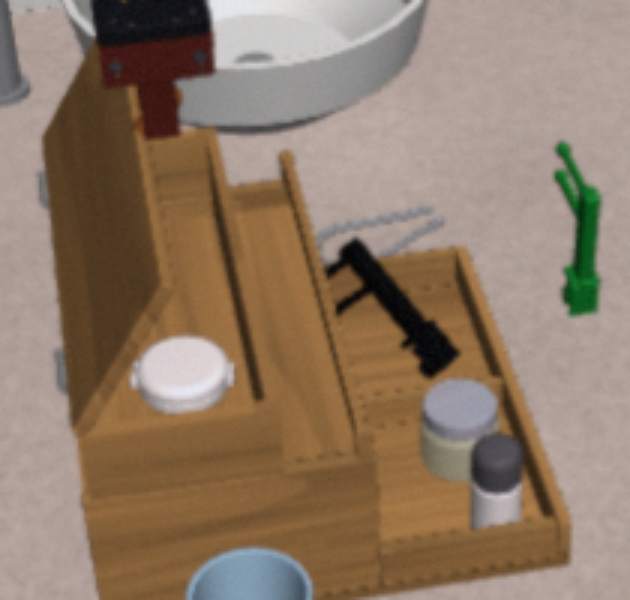

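View pics/w11.png

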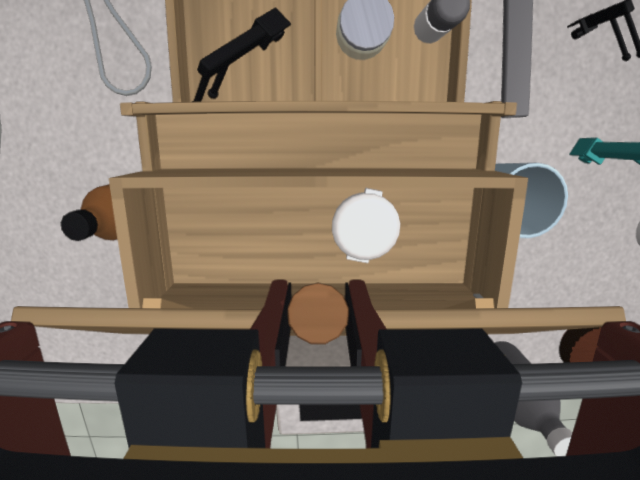

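Kinematics gives 59.6° with a knob radius of 150.5 mm against the given 151. In the scene crop the lid's front corner is at about (160,283), close to the (154,278) predicted for 60°. The knob is held at (318,313) in the wrist view, forces are low, and the case and holder are in place. I'll hand it in.

```bash
python3 - <<'E'
from workcell import ctrl
print(ctrl.close_job())
E
```

```text
the job is handed in; nothing more can be done
None
```

The holder is in the right-hand compartment of the lower tray, and the lid is held open at about 60° by its knob. I handed the job in at about 16 s of the 56 s allowed.

- **Holder:** I unclipped it by pulling straight up and lowered it until it touched the tray floor (about 19 N). I then eased the load off and opened the fingers. On release it did not stay standing and tipped forward onto its prongs. The pictures show it lying wholly inside the compartment.
- **Lid:** I then raised it by the knob without going past 60°. The arm position gives 59.6°, and the grip on the knob held at about 25 mm throughout.
- **Other things:** In the last pictures the retainer case, jar, deodorant, cup, soap bottle, tongue scraper and comb case look undisturbed.
- **Checks that disagreed:** The scene camera read sideways positions about 8 mm off the top and wrist cameras, so I used the top and wrist cameras. Its view of the lid's front corner fits 58–60°.

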